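# Put the conservator's weights on the right pressing boards

### The job

The three weights on this painting are standing on the wrong pressing boards: move the large round weight to the large round board, the small round weight to the small round board and the bar to the long board, lying along it, each centred so that it rests wholly on its board, and park a weight on the empty cork rest on the way. Keep the weights upright and set them down without letting them drop; neither a weight nor the gripper may touch the bare paint. Leave the swab jar and the magnifier beside the painting alone.

Things in the scene. Friction and masses are not known exactly. Their poses are not given: they have to be found in the camera images.
- weight_large_grip (a point): Large round weight, loose, about 0.6 to 0.85 kg: a steel disc of diameter 70 mm and height 24 mm on a 3 mm grey felt sole, with an upright wooden grip knob (a cylinder of diameter 28 mm, 26 mm high) on a thin stem above its middle; 66 mm tall in all. This point is the middle of the knob, on the weight's axis, 54 mm above its underside and 27 mm above the top of the steel; z is its upright axis.
- weight_small_grip (a point): Small round weight, loose, about 0.27 to 0.38 kg: the same make as the large one but the steel disc is 46 mm in diameter; same heights and the same knob of diameter 28 mm, 66 mm tall. This point is the middle of the knob, on the axis, 54 mm above its underside and 27 mm above the top of the steel; z is its upright axis.
- weight_bar_grip (a point): Bar weight, loose, about 0.58 to 0.8 kg: a steel bar 120 x 30 mm and 24 mm high on a 3 mm grey felt sole, with a wooden grip rail 66 mm long, 16 mm wide and 26 mm high carried on two short posts above its middle, along the bar; 66 mm tall in all. This point is the middle of the grip rail, over the middle of the bar, 54 mm above its underside and 27 mm above the top of the steel; x runs along the bar, y across it, z up.
- board_large_top (a point): Large round pressing board, fixed: a plywood disc of diameter 96 mm, 8 mm thick, on a white card disc of diameter 114 mm, 2 mm thick, lying on the painting. This point is the centre of its upper face, 10 mm above the paint; z is up.
- board_small_top (a point): Small round pressing board, fixed: a plywood disc of diameter 70 mm, 8 mm thick, on a white card disc of diameter 88 mm, 2 mm thick, lying on the painting. This point is the centre of its upper face, 10 mm above the paint; z is up.
- board_long_top (a point): Long pressing board, fixed: a plywood strip 146 x 56 mm, 8 mm thick, on a white card 164 x 74 mm, 2 mm thick, lying on the painting. This point is the centre of its upper face, 10 mm above the paint; x runs along the strip, z is up.
- rest_top (a point): Parking rest, fixed and empty at the start: a brown cork sheet 142 x 92 mm on a dark wooden board 150 x 100 mm, without any white card. This point is the centre of the cork's upper face, 14 mm above the paint; x runs along its length, z is up.
- painting: The painting, fixed: an old dark brown and ochre canvas lying flat, face up, 500 mm (x) by 960 mm (y), its painted face 20 mm above the table top. Its origin is the middle of its underside, on the table. Boards, rest and weights all lie on it.
- jar: Bystander, loose: a glass jar of diameter 62 mm, 75 mm tall, with cotton swabs standing up to 130 mm, on the table left (+y) of the painting. Its origin is the middle of its underside.
- loupe: Bystander, loose: a black stand magnifier of diameter 52 mm, 48 mm tall, on the table right (-y) of the painting. Its origin is the middle of its underside.
There are look-alikes about, which are no part of the job. What is shaped like the part that bears weight_bar_grip but blue, green or yellow is not meant.

How it is judged (in metres and radians):
On the way:
1. a weight stands released on the cork rest (((horizontal distance between weight_large_grip and rest_top below 0.05 m and contact force between weight_large and rest above 1 N and linear speed of weight_large below 0.02 m/s and contact force between the fingers and weight_large below 0.1 N) or (horizontal distance between weight_small_grip and rest_top below 0.05 m and contact force between weight_small and rest above 1 N and linear speed of weight_small below 0.02 m/s and contact force between the fingers and weight_small below 0.1 N) or (horizontal distance between weight_bar_grip and rest_top below 0.05 m and contact force between weight_bar and rest above 1 N and linear speed of weight_bar below 0.02 m/s and contact force between the fingers and weight_bar below 0.1 N))), for 0.2 s.
At the end, for the whole second after the job is handed in: each weight stands upright, at rest and released on its own board, its middle within 12 mm of the board's middle (so wholly on it), and the bar lies along the long board within 0.2 rad (horizontal distance between weight_large_grip and board_large_top below 0.012 m and angle between each of weight_large_grip, weight_small_grip, weight_bar_grip's own z axis and vertical below 0.08 rad and z of weight_large_grip in the frame of board_large_top between 0.05 and 0.058 m and linear speed of each of weight_large, weight_small, weight_bar below 0.02 m/s and contact force between the fingers and weight_large below 0.1 N and horizontal distance between weight_small_grip and board_small_top below 0.012 m and z of weight_small_grip in the frame of board_small_top between 0.05 and 0.058 m and contact force between the fingers and weight_small below 0.1 N and horizontal distance between weight_bar_grip and board_long_top below 0.012 m and z of weight_bar_grip in the frame of board_long_top between 0.05 and 0.058 m and contact force between the fingers and weight_bar below 0.1 N and angle between the x axis of weight_bar_grip and the x axis of board_long_top, either way round below 0.2 rad); the robot touches nothing.
It fails at once if a weight or the robot touches the bare paint (contact force between any of weight_large, weight_small, weight_bar, the fingers, the arm and painting above 0.5 N).
It fails at once if a weight is let drop (it moves faster than 0.4 m/s out of the fingers, as after a fall of some 8 mm) ((linear speed of weight_large above 0.4 m/s and contact force between the fingers and weight_large below 0.1 N) or (linear speed of weight_small above 0.4 m/s and contact force between the fingers and weight_small below 0.1 N) or (linear speed of weight_bar above 0.4 m/s and contact force between the fingers and weight_bar below 0.1 N)).
It fails at once if a weight is tipped by more than 0.5 rad (angle between any of weight_large_grip, weight_small_grip, weight_bar_grip's own z axis and vertical above 0.5 rad).
It fails at once if the swab jar or the magnifier is moved by more than 20 mm (distance of any of jar, loupe from where it was at the start of the episode above 0.02 m).
It also fails if it takes over 125 s, if anything falls off the work surface, if the arm or the gripper's body presses on something with over 40 N, if the wrist force passes 120 N, or if a joint passes its speed limit or range.

### The arm

A 6-joint arm with a two-finger parallel gripper is mounted at the origin on the work surface. World frame = base frame: x ahead of the robot, y to its left, z up, the work surface at z = 0. Lengths are in mm, angles in rad, forces in N, time in s.
With the tool pointing down it reaches from about 400 to 925 mm from the base axis. Payload 12.5 kg.
Tool frame: the origin (TCP) lies on the mounting face of the last link; the fingertips stand 190 mm ahead of it and the grasp point (between the pads) lies 171 mm ahead of it; z points along the fingers, y is the line along which they close (so a half turn about z gives the same grasp; the last joint's range is limited). The gripper opens to 95 mm and grips with 3 to 60 N. Pads are 20 mm wide; open, the fingers measure 119 mm over their backs; the gripper's body (75 mm by 180 mm) begins 59 mm behind the grasp point.
Start: joints at [1.04, 0.491, 1.559, -0, 1.092, -0.106], TCP at [257.564, 569.461, 404.761] pointing down, gripper open.
Joint ranges: [-3.1, 3.1], [-0.84, 2.19], [0.05, 2.79], [-1.13, 4.28], [0.06, 2.93], [-2.69, 2.69]. Speed limits (rad/s): [2.22, 2.22, 2.79, 3.14, 3.14, 3.14].

### API

Orientations are given as [roll, pitch, yaw] about the fixed x, y, z axes, in that order (R = Rz(yaw) Ry(pitch) Rx(roll)).
In Python, from cell import env gives the robot as it stands.
- The arm moves only by the tool carry_out, never from a script. Its argument "series" is a list of rows, each a list of 5 numbers: the shift along the tool's x, y, z in m, then the turn about the tool's z in degrees, then the opening, from 0 (shut) to 1 (fully open). A call has 1 to 20 rows; each row is the pose to reach, as a shift and turn from the pose commanded when the call began, along the tool's axes at that moment; what a row does not reach only later rows make up. A row lasts 1/8 s, in which the tool goes at most 62.5 mm and 10.7 degrees, less where a joint would pass 70% of its speed; a pose out of reach is approached as far as the arm can. A call with a gripper value outside its range is refused whole. The fingers move at their own pace and stop on an object; the grip force is fixed at half the most. Time passes only in rows, so rows that repeat a pose let the fingers close. It gives the time, the measured TCP pose, the force, the opening and the grip force at its end, in the units of the state.
- env.state(): the state, without advancing time (a new reading comes with each control period).
- env.read_camera(name): name is "scene" or "side" or "wrist"; returns (picture, depth): 420x560x3 uint8, red, green, blue; 420x560 float32, mm along the optical axis (not along the pixel's ray), 0 where there is no reading.
- env.get_calibration(name): a dict with "intrinsics" (3x3 intrinsics, pixels), "D" ([k1, k2, p1, p2, k3] as OpenCV has them; the pictures are not rectified), "cam_to_world" (4x4, takes a point from camera to world coordinates); the wrist camera has in their place "T_tool_cam" (4x4, takes a point from camera to tool coordinates, whose origin is the TCP and whose axes are the flange's). Camera axes: x right, y up, looking along -z (the intrinsics and any distortion apply to the point x, -y, -z); pixel columns grow to the right and rows downward; lengths in mm; the calibration is good to about 2 mm. A picture is of the moment at which its call begins: read the wrist's pose just before it. get_calibration takes no time and is no camera call.
- env.job_done(): hands the job in; it is judged then, once.
The state is a dict: "t": time; "joints": joint angles; "qvel": joint speeds; "tau": joint torques, N m; "eef_pos": TCP position; "tcp_rot": TCP orientation; "ft_force": force on the tool from outside, world axes, zero at the start; "moment": the same for the moment, N m; "opening": opening from 0.0 (shut) to 1.0 (fully open); "grip_force": force on a finger pad.
Only numpy, scipy, OpenCV 4.12 (cv2) and the standard library are available. Lean on these libraries where they do the work, as an engineer would, in place of code of your own. Each camera call takes 0.05 s, during which the arm holds its last target. There are 200 camera calls.

## Working session

There is one attempt and no reset: what is moved stays moved. The work goes in short steps, Python scripts to look and compute and a tool call to move; the robot and the scene stay as the last step left them, time stands still between calls to the robot, and variables do not carry over. Pictures are saved under pics/ and viewed, at most 14 in all, crops included, and the job is handed in when it is done.

Besides the shell and the picture viewer there is one more tool, called after "Call:" as a command line: name --pt "numbers of a row" for each row, then --argument value for the rest. carry_out: Moves the arm, as the interface text tells. Its arguments: {"type":"object","properties":{"series":{"type":"array","items":{"type":"array","items":{"type":"number"}}}},"required":["series"]}

```bash
mkdir -p pics; ls; cat > h.py <<'E'
import numpy as np, cv2
from cell import env
from scipy.spatial.transform import Rotation as R
def tcpT(s=None):
    s=s or env.state(); T=np.eye(4); T[:3,:3]=R.from_euler('xyz',s['tcp_rot']).as_matrix(); T[:3,3]=s['eef_pos']; return T
def look(name):
    T=tcpT(); rgb,d=env.read_camera(name); c=env.get_calibration(name)
    C=c['cam_to_world'] if name!='wrist' else T@np.array(c['T_tool_cam'])
    return rgb,d,np.array(c['intrinsics']),np.array(c['D'],float),np.array(C)
def rays(px,K,D,C):
    p=cv2.undistortPoints(np.array(px,float).reshape(-1,1,2),K,D)[:,0]
    v=np.c_[p[:,0],-p[:,1],-np.ones(len(p))]
    return C[:3,3],v@C[:3,:3].T
def onplane(px,z,K,D,C):
    o,v=rays(px,K,D,C); return o+v*((z-o[2])/v[:,2])[:,None]
def save(n,rgb): cv2.imwrite('pics/'+n+'.png',rgb[:,:,::-1])
E
python3 - <<'E'
from h import *
print(env.state())
for n in('scene','side','wrist'):
    rgb,d,K,D,C=look(n); save(n+'0',rgb); np.savez('pics/'+n+'0.npz',rgb=rgb,d=d,K=K,D=D,C=C)
    print(n,K,D,C.round(3))
E
```

```text
pics
{'t': 0.0, 'joints': array([ 1.04037270e+00,  4.91553580e-01,  1.55944262e+00,  1.99048469e-05,
        1.09171366e+00, -1.05588944e-01]), 'qvel': array([ 0.00043315,  0.00047571,  0.0002812 , -0.00047304,  0.00087205,
        0.00047923]), 'tau': array([-2.46935888e-03, -6.12646222e+01, -2.58175313e+01,  6.91709295e-02,
        4.82572988e-02, -1.39117792e-04]), 'eef_pos': array([257.56119577, 569.42590459, 404.16770055]), 'tcp_rot': array([-3.14048353e+00, -1.35301166e-04,  2.71674871e+00]), 'ft_force': array([-0.93350623, -0.4670858 , -0.03107114]), 'moment': array([ 0.00922437, -0.04493736, -0.02828576]), 'grip_force': 0.0, 'opening': 1.0019267428773062}
scene [[384.95451463   0.         276.66019284]
 [  0.         384.95451463 208.05791559]
 [  0.           0.           1.        ]] [0.03459957 0.         0.         0.         0.        ] [[ 7.38000e-01 -4.82000e-01  4.73000e-01  9.57822e+02]
 [ 6.75000e-01  5.14000e-01 -5.30000e-01 -6.05331e+02]
 [ 1.30000e-02  7.10000e-01  7.04000e-01  9.05514e+02]
 [ 0.00000e+00  0.00000e+00  0.00000e+00  1.00000e+00]]
side [[442.84645068   0.         279.79801651]
 [  0.         442.84645068 207.3335981 ]
 [  0.           0.           1.        ]] [-0.10921362  0.          0.          0.          0.        ] [[-9.980000e-01  5.700000e-02 -4.100000e-02  3.624170e+02]
 [-6.900000e-02 -7.170000e-01  6.930000e-01  9.450050e+02]
 [ 1.000000e-02  6.940000e-01  7.200000e-01  1.072896e+03]
 [ 0.000000e+00  0.000000e+00  0.000000e+00  1.000000e+00]]
wrist [[347.82873696   0.         280.28695268]
 [  0.         347.82873696 211.06901212]
 [  0.           0.           1.        ]] [-0.07632475  0.          0.          0.          0.        ] [[ 4.13000e-01 -8.78000e-01 -2.42000e-01  1.89024e+02]
 [ 9.11000e-01  3.98000e-01  1.10000e-01  6.00135e+02]
 [-0.00000e+00 -2.66000e-01  9.64000e-01  3.84549e+02]
 [ 0.00000e+00  0.00000e+00  0.00000e+00  1.00000e+00]]
```

View pics/scene0.png

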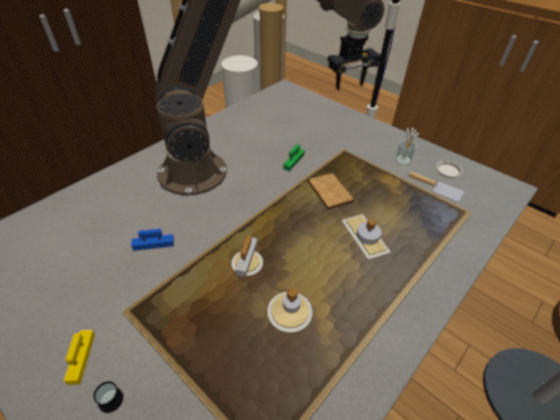

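View pics/side0.png

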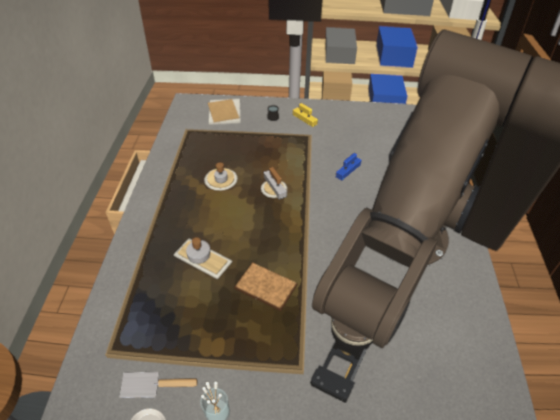

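The large weight is on the long board (scene 370,232), the small one is on the large board (291,300), and the bar is on the small board (246,257). The cork rest is empty at (330,190). Look-alikes for the bar are blue (152,240), green (294,157) and yellow (79,355), all on the bare table. There's also a pale-edged square sheet off the painting (side 224,110), which isn't the rest. The right bar is the steel one on the painting.

```bash
python3 - <<'E'
from h import *
P={'scene':dict(Lk=(371,225),Sk=(292,295),Bk=(249,246),rest=(330,190),large=(290,311),small=(247,263),long=(366,236),jar=(405,152),loupe=(108,396)),
'side':dict(Lk=(197,243),Sk=(220,168),Bk=(276,175),rest=(266,284),large=(221,179),small=(273,188),long=(203,256),jar=(215,405),loupe=(273,113))}
z=dict(Lk=84,Sk=84,Bk=84,rest=34,large=30,small=30,long=30,jar=37,loupe=48)
for n in P:
    f=np.load(f'pics/{n}0.npz')
    for k,p in P[n].items(): print(n,k,onplane([p],z[k],f['K'],f['D'],f['C'])[0].round(0))
f=np.load('pics/scene0.npz')['rgb'];c=cv2.resize(f[180:340,210:420],None,fx=3.6,fy=3.6,interpolation=cv2.INTER_CUBIC);save('crop0',c)
E
```

```text
scene Lk [654. 149.  84.]
scene Sk [ 640. -186.   84.]
scene Bk [ 451. -149.   84.]
scene rest [446. 238.  34.]
scene large [ 646. -197.   30.]
scene small [ 458. -166.   30.]
scene long [647. 149.  30.]
scene jar [525. 599.  37.]
scene loupe [ 502. -613.   48.]
side Lk [647. 154.  84.]
side Sk [ 635. -177.   84.]
side Bk [ 442. -156.   84.]
side rest [440. 245.  34.]
side large [ 636. -180.   30.]
side small [ 452. -149.   30.]
side long [635. 158.  30.]
side jar [527. 592.  37.]
side loupe [ 486. -573.   48.]
```

View pics/crop0.png

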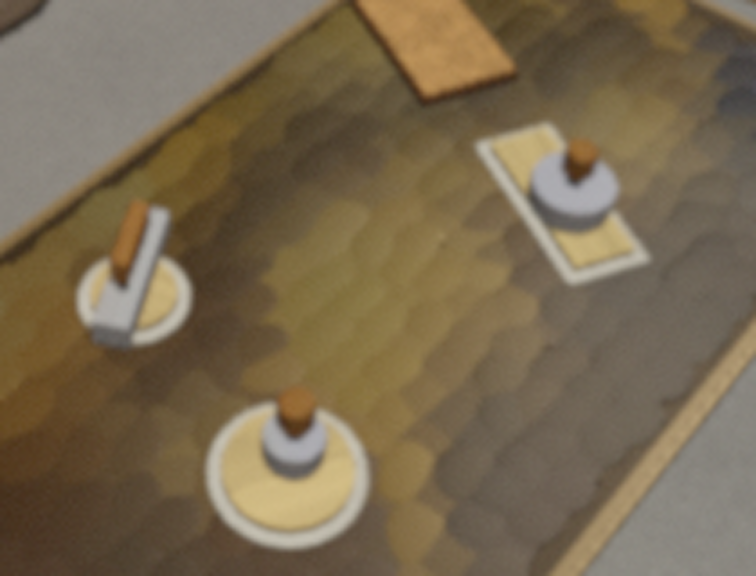

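The crop confirms the choice: the steel bar is on the small board and the cork rest is empty. Going above the large weight and long board.

Call:
carry_out --pt "-0.53 -0.22 0 0 1" --pt "-0.53 -0.22 0 0 1" --pt "-0.53 -0.22 0 0 1" --pt "-0.53 -0.22 0 0 1" --pt "-0.53 -0.22 0 0 1" --pt "-0.53 -0.22 0 0 1" --pt "-0.53 -0.22 0 0 1" --pt "-0.53 -0.22 0 0 1" --pt "-0.53 -0.22 0 0 1" --pt "-0.53 -0.22 0 0 1" --pt "-0.53 -0.22 0 0 1" --pt "-0.53 -0.22 0 0 1" --pt "-0.53 -0.22 0 0 1"

```text
t: 1.78
eef_pos: [649.1, 151.8, 405.0]
tcp_rot: [3.141, 0.0, 2.718]
ft_force: [-0.4, -0.8, 0.5]
opening: 1.001
grip_force: 0.0
```

```bash
python3 - <<'E'
from h import *
s=env.state();print(s['t'],s['eef_pos'],s['tcp_rot'],s['joints'])
rgb,d,K,D,C=look('wrist'); save('w1',rgb); np.savez('pics/w1.npz',rgb=rgb,d=d,K=K,D=D,C=C)
E
```

```text
1.775 [649.05765955 151.8300201  405.0430767 ] [3.14135196e+00 5.85145580e-05 2.71841912e+00] [ 1.30745691e-01  5.51109469e-01  1.44772352e+00  1.91187185e-04
  1.14258330e+00 -1.01695649e+00]
```

View pics/w1.png

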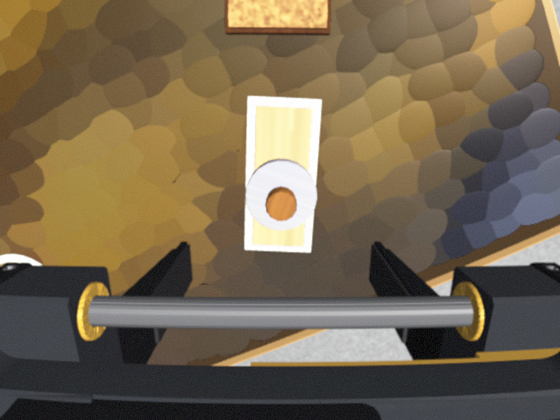

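The view shows the large weight's knob at (281,203) on the long board, whose card spans about (245..322, 96..252), with the cork rest at the top (278,15). I'll measure by combining height bands from depth with colour.

```bash
cat >> h.py <<'E'
def cloud(d,K,D,C):
    h,w=d.shape; g=np.stack(np.meshgrid(np.arange(w),np.arange(h)),-1).reshape(-1,2)
    o,v=rays(g,K,D,C); return (o+v*d.reshape(-1,1)).reshape(h,w,3)
def blobs(mask,amin=60):
    n,l,st,c=cv2.connectedComponentsWithStats(mask.astype(np.uint8))
    return [l==i for i in range(1,n) if st[i,4]>amin]
def rect(P):
    (c,(w,h),a)=cv2.minAreaRect(P[:,:2].astype(np.float32))
    if w<h: w,h,a=h,w,a+90
    return np.round(c,1),round(w,1),round(h,1),round((a+90)%180-90,1)
def toolshift(dxyz,yaw):
    return (R.from_euler('xyz',[np.pi,0,yaw]).as_matrix().T@np.array(dxyz)).round(1)
def report(f,levels=((88,104,'knobtop'),(52,62,'steel'),(26.5,33,'top'),(20.8,24.5,'card'))):
    P=cloud(f['d'],f['K'],f['D'],f['C']); hsv=cv2.cvtColor(f['rgb'],cv2.COLOR_RGB2HSV); ok=f['d']>250
    for a,b,n in levels:
        m=ok&(P[...,2]>a)&(P[...,2]<b)
        if n=='card': m&=(hsv[...,1]<60)&(hsv[...,2]>150)
        for k in blobs(m):
            v,u=np.nonzero(k); q=P[k]; print(n,'px',u.mean().round(),v.mean().round(),'n',k.sum(),'z',np.median(q[:,2]).round(1),'rect',rect(q),'circ',np.round(cv2.minEnclosingCircle(q[:,:2].astype(np.float32))[0],1),'hue',np.median(hsv[k],0))
E
python3 - <<'E'
from h import *
f=np.load('pics/w1.npz'); P=cloud(f['d'],f['K'],f['D'],f['C'])
for p in[(281,203),(265,180),(280,120),(250,130),(150,150),(278,15)]: print(p,P[p[1],p[0]].round(1))
report(f)
E
```

```text
(281, 203) [646.9 153.4  96.8]
(265, 180) [629.  144.8  57.4]
(280, 120) [584.4 180.7  29.1]
(250, 130) [580.9 148.7  22.1]
(150, 150) [555.3  43.5  19.3]
(278, 15) [495.9 218.6  33. ]
knobtop px 281.0 205.0 n 786 z 96.1 rect (array([649.5, 152. ]), 27.2, 26.0, 70.7) circ [650.2 151.9] hue [ 15. 162. 216.]
steel px 281.0 193.0 n 3060 z 57.3 rect (array([650. , 151.6]), 69.2, 68.8, 65.2) circ [650.1 152. ] hue [120.   5. 246.]
top px 278.0 26.0 n 804 z 29.4 rect (array([496.3, 217.6]), 100.3, 31.0, 66.0) circ [496.6 217.8] hue [ 12. 150. 118.]
top px 283.0 134.0 n 3125 z 30.4 rect (array([603.1, 175.2]), 65.7, 56.3, -26.8) circ [603.3 174.9] hue [ 26.  66. 253.]
top px 278.0 236.0 n 968 z 30.4 rect (array([691.4, 130.6]), 56.1, 30.0, 62.2) circ [690.5 130.8] hue [ 27.  62. 253.]
card px 282.0 128.0 n 1881 z 22.3 rect (array([607.6, 172.7]), 95.6, 76.1, -26.6) circ [608.2 172.7] hue [ 30.   1. 254.]
card px 277.0 237.0 n 898 z 22.3 rect (array([690.7, 130.5]), 76.2, 51.3, 62.8) circ [690.  130.9] hue [ 30.   1. 253.]
card px 17.0 259.0 n 277 z 22.0 rect (array([ 597.7, -165.5]), 53.5, 13.6, 65.0) circ [ 603.4 -168.2] hue [ 30.   1. 254.]
```

Heights and sizes match: knob top 96, disc 69 mm, board length 147 mm. Picking the large weight.

Call:
carry_out --pt "-0.001 0 0.06 0 1" --pt "-0.001 0 0.11 0 1" --pt "-0.001 0 0.135 0 1" --pt "-0.001 0 0.15 0 1" --pt "-0.001 0 0.15 0 1" --pt "-0.001 0 0.15 0 0" --pt "-0.001 0 0.15 0 0" --pt "-0.001 0 0.15 0 0" --pt "-0.001 0 0.15 0 0" --pt "-0.001 0 0.15 0 0" --pt "-0.001 0 0.15 0 0" --pt "-0.001 0 0.15 0 0"

```text
t: 3.32
eef_pos: [650.7, 150.2, 254.7]
tcp_rot: [3.142, -0.0, 2.717]
ft_force: [0.7, -0.9, 0.4]
opening: 0.319
grip_force: 0.6
```

Call:
carry_out --pt "0 0 0 0 0" --pt "0 0 0 0 0" --pt "0 0 -0.005 0 0" --pt "0 0 -0.02 0 0" --pt "0 0 -0.06 0 0" --pt "0 0 -0.12 0 0" --pt "0.04 0 -0.15 0 0" --pt "0.08 0 -0.15 0 0" --pt "0.11 0 -0.15 0 0" --pt "0.12 0 -0.15 0 0" --pt "0.12 0 -0.15 0 0" --pt "0.12 0 -0.15 0 0"

```text
t: 4.82
eef_pos: [542.1, 199.3, 404.8]
tcp_rot: [3.141, 0.001, 2.716]
ft_force: [-0.4, -0.9, -7.9]
opening: 0.288
grip_force: 30.0
```

```bash
cat >> h.py <<'E'
def wlook(n,**k):
    rgb,d,K,D,C=look('wrist'); save(n,rgb); f=dict(rgb=rgb,d=d,K=K,D=D,C=C); np.savez(f'pics/{n}.npz',**f); s=env.state(); print(s['eef_pos'].round(1),s['tcp_rot'].round(3)); return f
E
python3 - <<'E'
from h import *
f=wlook('w2'); report(f,((31.5,37,'cork'),(26.5,31,'top'),(20.8,24.5,'card')))
E
```

```text
[542.1 199.2 404.7] [3.142 0.    2.716]
cork px 278.0 75.0 n 14613 z 34.4 rect (array([441.4, 242.9]), 141.0, 92.8, -24.6) circ [441.4 243.1] hue [ 22. 115. 251.]
top px 279.0 95.0 n 1349 z 29.3 rect (array([442.6, 242.2]), 147.2, 100.8, -24.7) circ [442.4 243. ] hue [ 13. 148. 137.]
top px 280.0 333.0 n 331 z 30.1 rect (array([699.4, 126.9]), 55.7, 12.2, 65.7) circ [698.1 127.5] hue [ 28.  51. 255.]
card px 3.0 248.0 n 238 z 22.1 rect (array([ 470.7, -127.1]), 49.5, 10.9, -38.5) circ [ 467.6 -131. ] hue [ 22.5   1.  255. ]
card px 279.0 336.0 n 295 z 22.1 rect (array([706.8, 122.7]), 75.4, 18.3, 65.4) circ [706. 123.] hue [ 14.   1. 255.]
card px 62.0 353.0 n 142 z 22.1 rect (array([ 622.9, -145.9]), 34.4, 11.2, 19.7) circ [ 622.  -143.4] hue [  0.   0. 255.]
```

View pics/w2.png

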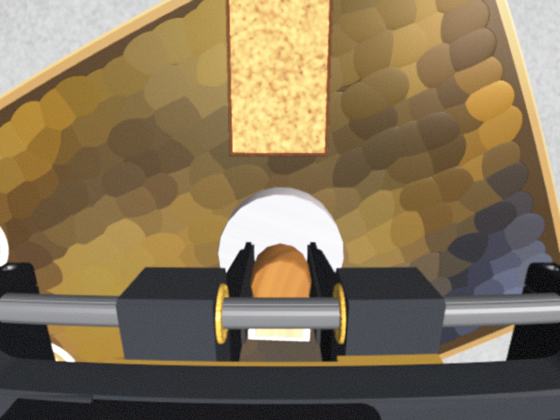

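The large weight is held upright. The cork centre is (441.5, 243) and its size of 141x93 is right. Setting the weight down there.

Call:
carry_out --pt "0.05 -0.001 0 0 0" --pt "0.09 -0.0015 0 0 0" --pt "0.11 -0.0015 0 0 0" --pt "0.11 -0.0015 0.04 0 0" --pt "0.11 -0.0015 0.09 0 0" --pt "0.11 -0.0015 0.125 0 0" --pt "0.11 -0.0015 0.138 0 0" --pt "0.11 -0.0015 0.143 0 0" --pt "0.11 -0.0015 0.145 0 0" --pt "0.11 -0.0015 0.1455 0 0" --pt "0.11 -0.0015 0.146 0 0" --pt "0.11 -0.0015 0.146 0 0"

```text
t: 6.38
eef_pos: [441.2, 243.5, 260.5]
tcp_rot: [3.139, 0.003, 2.717]
ft_force: [2.2, -5.2, 9.5]
opening: 0.288
grip_force: 30.0
```

Call:
carry_out --pt "0 0 0 0 0.35" --pt "0 0 0 0 0.5" --pt "0 0 0 0 1" --pt "0 0 0 0 1" --pt "0 0 0 0 1" --pt "0 0 0 0 1" --pt "0 0 -0.04 0 1" --pt "0 0 -0.1 0 1" --pt "0 0 -0.145 0 1" --pt "-0.168 -0.358 -0.145 0 1" --pt "-0.168 -0.358 -0.145 0 1" --pt "-0.168 -0.358 -0.145 0 1" --pt "-0.168 -0.358 -0.145 0 1" --pt "-0.168 -0.358 -0.145 0 1" --pt "-0.168 -0.358 -0.145 0 1" --pt "-0.168 -0.358 -0.145 0 1" --pt "-0.168 -0.358 -0.145 0 1" --pt "-0.168 -0.358 -0.145 0 1"

```text
t: 8.62
eef_pos: [445.9, -151.1, 403.6]
tcp_rot: [3.141, -0.0, 2.717]
ft_force: [0.7, -0.7, 0.8]
opening: 1.0
grip_force: 0.0
```

```bash
python3 - <<'E'
from h import *
print(env.state()['joints'].round(2))
f=wlook('w3'); report(f)
E
```

```text
[-0.47  0.27  1.92  0.    0.94 -1.61]
[ 446.  -150.9  403.7] [ 3.141 -0.     2.718]
knobtop px 274.0 207.0 n 1372 z 95.9 rect (array([ 446.1, -157.4]), 65.3, 16.3, -60.5) circ [ 445.9 -157.4] hue [ 17. 156. 239.]
steel px 47.0 15.0 n 153 z 57.2 rect (array([ 206.6, -276.2]), 20.8, 12.0, -76.4) circ [ 202.5 -277.1] hue [109. 210. 170.]
steel px 277.0 190.0 n 2229 z 57.3 rect (array([ 446.3, -157.5]), 120.0, 30.1, -60.0) circ [ 446.2 -157.3] hue [120.   1. 254.]
steel px 323.0 351.0 n 690 z 57.1 rect (array([ 627.6, -180.4]), 45.4, 26.3, 65.3) circ [ 635.4 -184. ] hue [120.   2. 253.]
top px 61.0 23.0 n 1370 z 27.4 rect (array([ 193.5, -287.9]), 100.5, 30.3, 52.2) circ [ 194.8 -288.9] hue [106. 207. 254.]
top px 255.0 184.0 n 727 z 30.4 rect (array([ 428.1, -173.2]), 59.0, 18.2, -60.1) circ [ 435.2 -169.1] hue [ 29.  39. 255.]
top px 293.0 211.0 n 642 z 30.4 rect (array([ 473. , -147.5]), 59.0, 17.7, -60.0) circ [ 465.3 -151.9] hue [ 29.  36. 255.]
top px 308.0 344.0 n 1379 z 30.2 rect (array([ 634.9, -191.4]), 95.0, 48.2, 64.9) circ [ 640.2 -193.5] hue [ 29.  42. 255.]
card px 251.0 177.0 n 760 z 22.3 rect (array([ 423.9, -175.6]), 80.4, 28.8, -60.0) circ [ 433.9 -169.8] hue [  0.   0. 255.]
card px 300.0 211.0 n 571 z 22.4 rect (array([ 478. , -144.7]), 80.7, 26.1, -60.1) circ [ 467.2 -150.9] hue [  0.   0. 255.]
card px 556.0 249.0 n 190 z 22.5 rect (array([640.6, 116.6]), 45.2, 11.4, -18.3) circ [641.4 119.3] hue [  0.   0. 255.]
card px 272.0 344.0 n 240 z 22.0 rect (array([ 620. , -240.4]), 46.0, 13.7, -27.6) circ [ 620.7 -239.1] hue [  0.   0. 255.]
card px 356.0 343.0 n 209 z 22.2 rect (array([ 661.4, -147.4]), 48.9, 13.1, -17.2) circ [ 659.6 -153.2] hue [  0.   0. 255.]
```

View pics/w3.png

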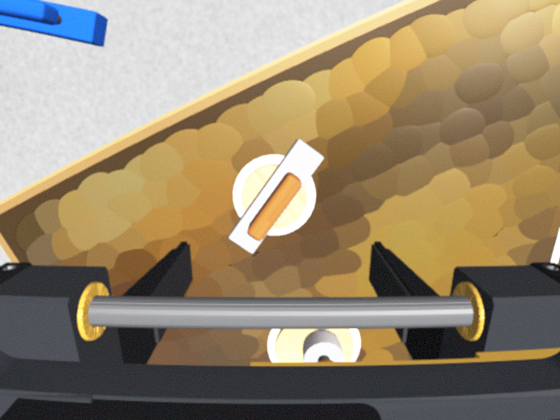

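The bar's rail is centred at (446,-157) with yaw -60° and sizes as given. Turning the gripper across the rail and grasping.

Call:
carry_out --pt "-0.003 -0.006 0 10 1" --pt "-0.003 -0.006 0 20 1" --pt "-0.003 -0.006 0 30 1" --pt "-0.003 -0.006 0.03 35.7 1" --pt "-0.003 -0.006 0.08 35.7 1" --pt "-0.003 -0.006 0.12 35.7 1" --pt "-0.003 -0.006 0.14 35.7 1" --pt "-0.003 -0.006 0.149 35.7 1" --pt "-0.003 -0.006 0.149 35.7 1" --pt "-0.003 -0.006 0.149 35.7 0" --pt "-0.003 -0.006 0.149 35.7 0" --pt "-0.003 -0.006 0.149 35.7 0" --pt "-0.003 -0.006 0.149 35.7 0" --pt "-0.003 -0.006 0.149 35.7 0" --pt "-0.003 -0.006 0.149 35.7 0" --pt "-0.003 -0.006 0.149 35.7 0" --pt "-0.003 -0.006 0.149 35.7 0" --pt "-0.003 -0.006 0.149 35.7 0" --pt "-0.003 -0.006 0.149 35.7 0" --pt "-0.003 -0.006 0.149 35.7 0"

```text
t: 11.18
eef_pos: [446.3, -158.5, 254.7]
tcp_rot: [3.141, -0.0, 2.094]
ft_force: [-0.9, 0.7, -2.3]
opening: 0.169
grip_force: 30.0
```

Call:
carry_out --pt "0 0 -0.005 0 0" --pt "0 0 -0.02 0 0" --pt "0 0 -0.07 0 0" --pt "0 0 -0.12 0 0" --pt "0 0 -0.15 0 0" --pt "0.008 0.035 -0.15 0 0" --pt "0.019 0.085 -0.15 -6 0" --pt "0.03 0.135 -0.15 -12 0" --pt "0.041 0.185 -0.15 -18 0" --pt "0.052 0.235 -0.15 -24 0" --pt "0.063 0.285 -0.15 -30 0" --pt "0.073 0.335 -0.15 -33 0" --pt "0.08 0.365 -0.15 -33 0" --pt "0.084 0.384 -0.15 -33 0" --pt "0.084 0.384 -0.15 -33 0" --pt "0.084 0.384 -0.15 -33 0"

```text
t: 13.18
eef_pos: [736.6, 105.6, 404.2]
tcp_rot: [-3.141, -0.001, 2.67]
ft_force: [1.1, -0.1, -5.6]
opening: 0.17
grip_force: 30.0
```

```bash
python3 - <<'E'
from h import *
print(env.state()['ft_force'].round(1))
f=wlook('w4'); report(f,((26.5,33,'top'),(20.8,24.5,'card'),(130,185,'held')))
E
```

```text
[ 1.1 -0.1 -5.6]
[736.6 105.5 404.6] [-3.141e+00 -1.000e-03  2.669e+00]
top px 282.0 70.0 n 8234 z 30.4 rect (array([637.7, 157.5]), 140.3, 56.5, -26.5) circ [637.8 157.8] hue [ 25.  75. 250.]
top px 27.0 233.0 n 1835 z 30.0 rect (array([ 649.5, -176.9]), 89.1, 59.7, -40.5) circ [ 642.3 -187.1] hue [ 25.  76. 251.]
card px 248.0 78.0 n 1376 z 22.3 rect (array([627.9, 125.4]), 156.5, 9.7, -26.9) circ [628.  125.7] hue [ 30.   2. 251.]
card px 315.0 79.0 n 1408 z 22.3 rect (array([658. , 184.4]), 156.6, 9.7, -26.7) circ [657.9 184.1] hue [ 30.   2. 251.]
card px 39.0 224.0 n 1043 z 22.1 rect (array([ 648.7, -163.6]), 113.5, 52.7, -13.9) circ [ 642.8 -187.2] hue [ 30.   2. 250.]
```

View pics/w4.png

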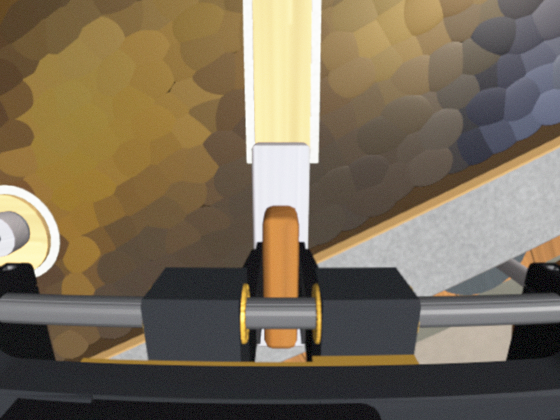

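The bar is held, and the view shows the long board's axis at -26.7° with its centre near (639.3, 157). Placing the bar.

Call:
carry_out --pt "0.04 0.001 0 0 0" --pt "0.08 0.002 0 0 0" --pt "0.1 0.002 0 0 0" --pt "0.109 0.002 0 0 0" --pt "0.109 0.002 0.04 0 0" --pt "0.109 0.002 0.09 0 0" --pt "0.109 0.002 0.125 0 0" --pt "0.109 0.002 0.14 0 0" --pt "0.109 0.002 0.146 0 0" --pt "0.109 0.002 0.148 0 0" --pt "0.109 0.002 0.149 0 0" --pt "0.109 0.002 0.1495 0 0" --pt "0.109 0.002 0.1495 0 0"

```text
t: 14.85
eef_pos: [640.9, 157.4, 255.7]
tcp_rot: [3.141, 0.0, 2.67]
ft_force: [-0.3, 0.5, -6.3]
opening: 0.17
grip_force: 30.0
```

Call:
carry_out --pt "0 0 0.0005 0 0" --pt "0 0 0.001 0 0" --pt "0 0 0.0015 0 0" --pt "0 0 0.0015 0 0"

```text
t: 15.35
eef_pos: [641.2, 157.2, 254.8]
tcp_rot: [3.141, 0.002, 2.67]
ft_force: [0.9, -2.6, 5.5]
opening: 0.168
grip_force: 30.0
```

Call:
carry_out --pt "0 0 0 0 0.3" --pt "0 0 0 0 0.6" --pt "0 0 0 0 1" --pt "0 0 0 0 1" --pt "0 0 0 0 1" --pt "0 0 -0.04 0 1" --pt "0 0 -0.1 0 1" --pt "0 0 -0.15 0 1" --pt "0 0 -0.15 0 1"

```text
t: 16.48
eef_pos: [640.8, 157.4, 408.1]
tcp_rot: [3.137, 0.006, 2.67]
ft_force: [-0.7, 0.4, -0.6]
opening: 0.99
grip_force: 0.0
```

```bash
python3 - <<'E'
from h import *
f=wlook('w5'); report(f)
E
```

```text
[640.7 157.3 405.4] [3.14e+00 3.00e-03 2.67e+00]
knobtop px 279.0 200.0 n 1343 z 95.9 rect (array([640.7, 157.6]), 65.0, 16.0, -26.8) circ [640.2 156.6] hue [ 16. 157. 236.]
steel px 279.0 183.0 n 2305 z 57.3 rect (array([641. , 157.2]), 120.5, 29.9, -26.4) circ [641.3 157.3] hue [120.   3. 253.]
top px 267.0 33.0 n 913 z 29.4 rect (array([491.8, 219.3]), 100.3, 40.1, 64.0) circ [490.9 220. ] hue [ 12. 148. 132.]
top px 276.0 174.0 n 3600 z 30.4 rect (array([639.7, 156.6]), 145.9, 56.2, -26.9) circ [639.3 156.8] hue [ 28.  46. 255.]
card px 277.0 173.0 n 3290 z 22.3 rect (array([639.6, 156.7]), 165.5, 76.4, -27.0) circ [639.5 156.5] hue [  0.   0. 255.]
card px 531.0 199.0 n 412 z 21.5 rect (array([784.8, 404.4]), 47.4, 30.3, 81.9) circ [787.1 404. ] hue [114.  54. 153.]
```

Call:
carry_out --pt "-0.025 -0.05 0 0 1" --pt "-0.05 -0.1 0 0 1" --pt "-0.075 -0.15 0 0 1" --pt "-0.1 -0.2 0 0 1" --pt "-0.125 -0.25 0 0 1" --pt "-0.15 -0.304 0 0 1" --pt "-0.15 -0.304 0 0 1" --pt "-0.15 -0.304 0 0 1" --pt "-0.15 -0.304 0 0 1"

```text
t: 17.65
eef_pos: [636.4, -180.3, 403.2]
tcp_rot: [3.141, -0.001, 2.671]
ft_force: [-0.3, -0.3, -0.2]
opening: 1.003
grip_force: 0.0
```

```bash
python3 - <<'E'
from h import *
f=wlook('w6'); report(f)
E
```

```text
[ 636.5 -180.2  403.4] [ 3.141e+00 -1.000e-03  2.671e+00]
knobtop px 277.0 208.0 n 792 z 96.0 rect (array([ 637.2, -184.4]), 27.0, 26.9, -26.2) circ [ 637.4 -184.4] hue [ 15. 163. 199.]
steel px 277.0 191.0 n 865 z 57.3 rect (array([ 635.3, -183.5]), 45.0, 40.4, 66.7) circ [ 637.5 -184.7] hue [117.   8. 238.]
top px 210.0 20.0 n 2867 z 30.4 rect (array([ 462.6, -166.5]), 69.1, 41.8, 62.1) circ [ 452.1 -161. ] hue [ 25.  78. 249.]
top px 554.0 73.0 n 1159 z 30.3 rect (array([643.1, 131.7]), 116.5, 18.4, -27.0) circ [643.3 132.2] hue [ 25.  77. 250.]
top px 268.0 199.0 n 4519 z 30.4 rect (array([ 641.3, -194.3]), 95.5, 95.0, -72.8) circ [ 641.3 -194.6] hue [ 25.  73. 251.]
card px 213.0 34.0 n 1443 z 22.4 rect (array([ 465.6, -168.4]), 88.7, 53.7, 61.9) circ [ 451.  -160.8] hue [ 30.   2. 250.]
card px 544.0 70.0 n 1393 z 22.5 rect (array([644.2, 119.8]), 130.6, 33.7, -16.4) circ [647.5 130.8] hue [ 30.   2. 250.]
card px 271.0 191.0 n 2340 z 22.4 rect (array([ 641.2, -194.8]), 114.8, 114.6, -71.4) circ [ 641.2 -194.5] hue [ 30.   2. 250.]
```

View pics/w6.png

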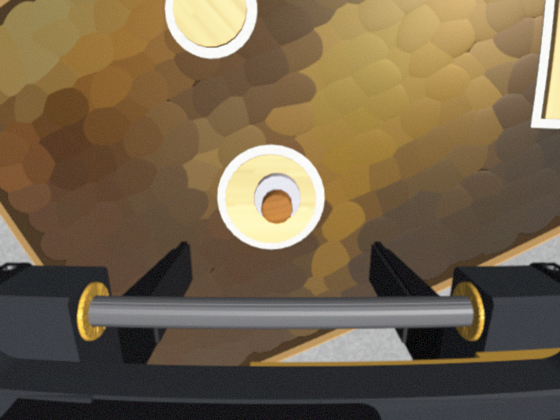

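The bar is within 2 mm of its board's middle. The small weight's knob (277,208) is at (637.4,-184.5), the large board's centre is (641.3,-194.5), and the small board is at the top (210,15). Grasping the small weight.

Call:
carry_out --pt "-0.003 -0.0035 0.05 0 1" --pt "-0.003 -0.0035 0.1 0 1" --pt "-0.003 -0.0035 0.13 0 1" --pt "-0.003 -0.0035 0.145 0 1" --pt "-0.003 -0.0035 0.149 0 1" --pt "-0.003 -0.0035 0.149 0 1" --pt "-0.003 -0.0035 0.149 0 0" --pt "-0.003 -0.0035 0.149 0 0" --pt "-0.003 -0.0035 0.149 0 0" --pt "-0.003 -0.0035 0.149 0 0" --pt "-0.003 -0.0035 0.149 0 0" --pt "-0.003 -0.0035 0.149 0 0" --pt "-0.003 -0.0035 0.149 0 0" --pt "-0.003 -0.0035 0.149 0 0" --pt "-0.003 -0.0035 0.149 0 0"

```text
t: 19.58
eef_pos: [637.4, -186.0, 254.7]
tcp_rot: [3.141, -0.0, 2.67]
ft_force: [1.0, 0.8, -0.8]
opening: 0.29
grip_force: 30.0
```

Call:
carry_out --pt "0 0 0 0 0" --pt "0 0 -0.005 0 0" --pt "0 0 -0.02 0 0" --pt "0 0 -0.06 0 0" --pt "0 0 -0.11 0 0" --pt "0 0 -0.15 0 0" --pt "0.04 -0.01 -0.15 0 0" --pt "0.08 -0.03 -0.15 0 0" --pt "0.1 -0.05 -0.15 0 0" --pt "0.1 -0.055 -0.15 0 0" --pt "0.1 -0.055 -0.15 0 0" --pt "0.1 -0.055 -0.15 0 0"

```text
t: 21.08
eef_pos: [523.9, -189.6, 404.8]
tcp_rot: [3.141, 0.0, 2.67]
ft_force: [0.2, -0.5, -3.0]
opening: 0.29
grip_force: 30.0
```

```bash
python3 - <<'E'
from h import *
print(env.state()['ft_force'].round(1),env.state()['grip_force'])
f=wlook('w7'); report(f,((26.5,33,'top'),(20.8,24.5,'card')))
E
```

```text
[ 0.2 -0.5 -3. ] 29.99946266412735
[ 523.9 -189.4  404.6] [ 3.141 -0.     2.67 ]
top px 273.0 111.0 n 4006 z 30.4 rect (array([ 450.1, -160.4]), 69.6, 69.0, 33.3) circ [ 450.2 -160.2] hue [ 29.  34. 255.]
top px 340.0 255.0 n 706 z 30.1 rect (array([ 620.5, -163.2]), 48.7, 29.5, 4.3) circ [ 620.5 -162.1] hue [ 29.  35. 255.]
card px 273.0 110.0 n 2152 z 22.3 rect (array([ 450. , -160.4]), 89.1, 88.7, 9.7) circ [ 450.3 -160.3] hue [  0.   0. 255.]
card px 346.0 245.0 n 523 z 22.3 rect (array([ 615.7, -153.9]), 74.8, 19.3, 31.5) circ [ 617.9 -157.4] hue [  0.   0. 255.]
```

View pics/w7.png

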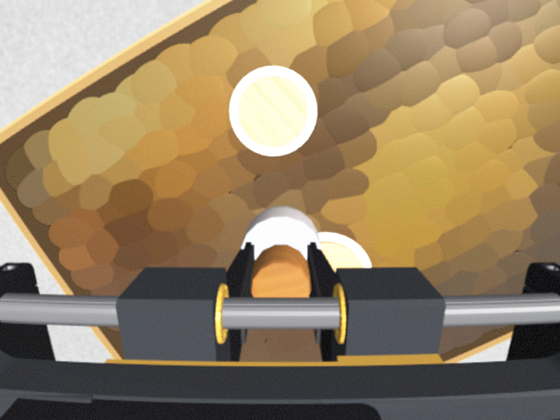

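The small board is clear at (450.1,-160.3), pixel (273,111), and the small weight is held upright. Placing it.

Call:
carry_out --pt "0.04 -0.004 0 0 0" --pt "0.07 -0.0075 0 0 0" --pt "0.0785 -0.0075 0 0 0" --pt "0.0785 -0.0075 0.04 0 0" --pt "0.0785 -0.0075 0.09 0 0" --pt "0.0785 -0.0075 0.125 0 0" --pt "0.0785 -0.0075 0.14 0 0" --pt "0.0785 -0.0075 0.145 0 0" --pt "0.0785 -0.0075 0.147 0 0" --pt "0.0785 -0.0075 0.1485 0 0" --pt "0.0785 -0.0075 0.149 0 0" --pt "0.0785 -0.0075 0.1495 0 0" --pt "0.0785 -0.0075 0.1495 0 0" --pt "0.0785 -0.0075 0.1495 0 0"

```text
t: 22.88
eef_pos: [450.0, -160.6, 255.3]
tcp_rot: [3.141, 0.0, 2.67]
ft_force: [0.0, 0.0, -3.4]
opening: 0.288
grip_force: 30.0
```

Call:
carry_out --pt "0 0 0.0005 0 0" --pt "0 0 0.001 0 0" --pt "0 0 0.001 0 0"

```text
t: 23.25
eef_pos: [450.1, -160.6, 254.4]
tcp_rot: [3.141, 0.001, 2.67]
ft_force: [0.7, 1.0, 3.2]
opening: 0.288
grip_force: 30.0
```

Call:
carry_out --pt "0 0 0 0 0.4" --pt "0 0 0 0 0.7" --pt "0 0 0 0 1" --pt "0 0 0 0 1" --pt "0 0 0 0 1" --pt "0 0 -0.04 0 1" --pt "0 0 -0.1 0 1" --pt "0 0 -0.15 0 1" --pt "0 0 -0.15 0 1"

```text
t: 24.38
eef_pos: [449.9, -160.6, 407.4]
tcp_rot: [-3.142, 0.007, 2.67]
ft_force: [0.5, -0.0, -0.5]
opening: 0.996
grip_force: 0.0
```

```bash
python3 - <<'E'
from h import *
f=wlook('w8'); report(f)
E
```

```text
[ 449.7 -160.4  405.3] [3.142e+00 3.000e-03 2.670e+00]
knobtop px 281.0 201.0 n 783 z 96.0 rect (array([ 450.1, -160. ]), 27.3, 26.2, -26.8) circ [ 450.1 -159.9] hue [ 16. 156. 237.]
steel px 48.0 15.0 n 134 z 56.8 rect (array([ 206.2, -273.8]), 17.6, 8.9, -61.7) circ [ 203.2 -275.4] hue [109.  210.5 172.5]
steel px 281.0 185.0 n 856 z 57.3 rect (array([ 448.2, -159.1]), 45.2, 40.7, 65.8) circ [ 449.9 -160.1] hue [120.   2. 254.]
top px 61.0 23.0 n 1401 z 27.5 rect (array([ 193. , -288.6]), 101.8, 30.1, 51.8) circ [ 194.2 -289.5] hue [105. 207. 254.]
top px 280.0 181.0 n 1578 z 30.4 rect (array([ 450.1, -160.3]), 69.4, 69.0, -17.1) circ [ 450.4 -160.5] hue [ 28.  36. 255.]
top px 327.0 344.0 n 2363 z 30.2 rect (array([ 649.9, -199.2]), 95.1, 48.8, 62.0) circ [ 641.1 -194.1] hue [ 30.  28. 255.]
card px 281.0 181.0 n 1871 z 22.4 rect (array([ 450.3, -160.6]), 88.9, 88.7, -72.2) circ [ 450.5 -160.4] hue [  0.   0. 255.]
card px 558.0 256.0 n 65 z 22.2 rect (array([674.7,  98.1]), 26.5, 5.4, -14.4) circ [675.2 100. ] hue [  0.   0. 255.]
card px 329.0 295.0 n 114 z 22.1 rect (array([ 591.9, -169.1]), 44.0, 5.3, 62.0) circ [ 593.9 -170.2] hue [  0.   0. 255.]
card px 366.0 344.0 n 176 z 22.1 rect (array([ 678.7, -159.3]), 50.6, 12.8, -43.5) circ [ 676.9 -161.1] hue [  0.   0. 255.]
card px 287.0 345.0 n 216 z 22.2 rect (array([ 634.9, -244.5]), 49.9, 14.2, -9.8) circ [ 635.4 -241.6] hue [  0.   0. 255.]
```

Call:
carry_out --pt "0.191 0.356 0 0 1" --pt "0.191 0.356 0 0 1" --pt "0.191 0.356 0 0 1" --pt "0.191 0.356 0 0 1" --pt "0.191 0.356 0 0 1" --pt "0.191 0.356 0 0 1" --pt "0.191 0.356 0 0 1" --pt "0.191 0.356 0 0 1" --pt "0.191 0.356 0 0 1" --pt "0.191 0.356 0 0 1" --pt "0.191 0.356 0 0 1"

```text
t: 25.8
eef_pos: [441.8, 242.5, 404.2]
tcp_rot: [3.142, 0.0, 2.668]
ft_force: [0.8, -0.2, 0.7]
opening: 1.002
grip_force: 0.0
```

```bash
python3 - <<'E'
from h import *
f=wlook('w9'); report(f,((90,108,'knobtop'),(58,64,'steel'),(32,37,'cork')))
E
```

```text
[441.8 242.6 404.3] [3.141 0.    2.668]
knobtop px 282.0 209.0 n 821 z 100.0 rect (array([444.6, 242.5]), 27.2, 26.5, 55.0) circ [445.  242.5] hue [ 16. 157. 236.]
steel px 282.0 196.0 n 3094 z 61.4 rect (array([445. , 242.5]), 69.4, 68.3, 64.9) circ [445.  242.6] hue [120.   2. 253.]
cork px 280.0 179.0 n 7936 z 34.4 rect (array([441.4, 243.2]), 143.0, 92.4, -24.8) circ [440.2 243.1] hue [ 23. 107. 253.]
```

The small weight is centred to within 1 mm, and the large one stands on the rest at (445,242.5). Grasping it for its last move.

Call:
carry_out --pt "-0.003 0.0015 0.05 0 1" --pt "-0.003 0.0015 0.1 0 1" --pt "-0.003 0.0015 0.13 0 1" --pt "-0.003 0.0015 0.142 0 1" --pt "-0.003 0.0015 0.1455 0 1" --pt "-0.003 0.0015 0.1455 0 1" --pt "-0.003 0.0015 0.1455 0 0" --pt "-0.003 0.0015 0.1455 0 0" --pt "-0.003 0.0015 0.1455 0 0" --pt "-0.003 0.0015 0.1455 0 0" --pt "-0.003 0.0015 0.1455 0 0" --pt "-0.003 0.0015 0.1455 0 0" --pt "-0.003 0.0015 0.1455 0 0" --pt "-0.003 0.0015 0.1455 0 0" --pt "-0.003 0.0015 0.1455 0 0" --pt "-0.003 0.0015 0.1455 0 0"

```text
t: 27.85
eef_pos: [445.0, 243.2, 258.7]
tcp_rot: [-3.141, -0.0, 2.67]
ft_force: [-1.6, -0.8, 0.7]
opening: 0.286
grip_force: 30.0
```

Call:
carry_out --pt "0 0 -0.005 0 0" --pt "0 0 -0.02 0 0" --pt "0 0 -0.06 0 0" --pt "0 0 -0.11 0 0" --pt "0 0 -0.146 0 0" --pt "-0.02 -0.016 -0.146 0 0" --pt "-0.05 -0.04 -0.146 0 0" --pt "-0.085 -0.068 -0.146 0 0" --pt "-0.12 -0.097 -0.146 0 0" --pt "-0.155 -0.125 -0.146 0 0" --pt "-0.19 -0.153 -0.146 0 0" --pt "-0.225 -0.181 -0.146 0 0" --pt "-0.26 -0.209 -0.146 0 0" --pt "-0.295 -0.238 -0.146 0 0" --pt "-0.33 -0.266 -0.146 0 0" --pt "-0.355 -0.286 -0.146 0 0" --pt "-0.368 -0.296 -0.146 0 0" --pt "-0.3735 -0.301 -0.146 0 0" --pt "-0.3735 -0.301 -0.146 0 0" --pt "-0.3735 -0.301 -0.146 0 0"

```text
t: 30.35
eef_pos: [640.6, -193.7, 404.9]
tcp_rot: [3.141, -0.0, 2.67]
ft_force: [0.4, -0.4, -7.4]
opening: 0.289
grip_force: 30.0
```

Call:
carry_out --pt "-0.001 0 0.04 0 0" --pt "-0.001 0 0.09 0 0" --pt "-0.001 0 0.125 0 0" --pt "-0.001 0 0.14 0 0" --pt "-0.001 0 0.145 0 0" --pt "-0.001 0 0.147 0 0" --pt "-0.001 0 0.1485 0 0" --pt "-0.001 0 0.149 0 0" --pt "-0.001 0 0.1495 0 0" --pt "-0.001 0 0.1495 0 0" --pt "-0.001 0 0.1495 0 0"

```text
t: 31.72
eef_pos: [641.8, -195.1, 255.3]
tcp_rot: [3.141, 0.0, 2.67]
ft_force: [-0.8, 0.3, -7.7]
opening: 0.289
grip_force: 30.0
```

Call:
carry_out --pt "0 0 0.0005 0 0" --pt "0 0 0.001 0 0" --pt "0 0 0.001 0 0"

```text
t: 32.1
eef_pos: [641.7, -195.0, 254.8]
tcp_rot: [3.141, 0.0, 2.67]
ft_force: [-3.1, 1.3, 1.5]
opening: 0.284
grip_force: 30.0
```

Call:
carry_out --pt "0 0 0 0 0.4" --pt "0 0 0 0 0.7" --pt "0 0 0 0 1" --pt "0 0 0 0 1" --pt "0 0 0 0 1" --pt "0 0 -0.04 0 1" --pt "0 0 -0.1 0 1" --pt "0 0 -0.15 0 1" --pt "0 0 -0.15 0 1" --pt "0 0 -0.15 0 1"

```text
t: 33.35
eef_pos: [641.5, -195.0, 403.6]
tcp_rot: [3.142, -0.001, 2.67]
ft_force: [0.1, 1.1, -0.3]
opening: 1.001
grip_force: 0.0
```

```bash
python3 - <<'E'
from h import *
f=wlook('w10'); report(f)
rgb=look('scene')[0]; save('scene1',rgb)
E
```

```text
[ 641.6 -195.   402.9] [-3.142e+00 -2.000e-03  2.670e+00]
knobtop px 281.0 205.0 n 796 z 96.0 rect (array([ 641.6, -194.9]), 27.4, 26.3, 77.2) circ [ 642. -195.] hue [ 15. 163. 210.]
steel px 216.0 5.0 n 438 z 57.2 rect (array([ 465.7, -168.1]), 36.9, 10.8, 63.7) circ [ 461.4 -166. ] hue [120.   8. 245.]
steel px 281.0 193.0 n 3071 z 57.4 rect (array([ 641.9, -195.1]), 68.9, 68.6, 62.8) circ [ 642.  -194.9] hue [120.   5. 244.]
top px 221.0 18.0 n 1315 z 30.3 rect (array([ 467.6, -169.9]), 69.6, 31.0, 61.7) circ [ 454.4 -162.8] hue [ 26.  71. 252.]
top px 557.0 91.0 n 166 z 29.3 rect (array([673.2, 108.4]), 43.3, 5.5, -21.1) circ [673.9 110.3] hue [ 20.  107.  145.5]
top px 281.0 178.0 n 2459 z 30.4 rect (array([ 641. , -194.6]), 95.6, 94.8, -24.8) circ [ 641.2 -194.4] hue [ 26.  67. 253.]
card px 223.0 27.0 n 1262 z 22.4 rect (array([ 470.5, -171.3]), 87.5, 42.4, 62.0) circ [ 454.3 -162.7] hue [ 30.   1. 253.]
card px 552.0 65.0 n 1086 z 22.5 rect (array([646.8, 114.4]), 117.7, 23.3, -18.7) circ [649.6 122.7] hue [ 30.   1. 253.]
card px 281.0 181.0 n 2419 z 22.4 rect (array([ 641.3, -194.3]), 115.3, 114.4, -19.9) circ [ 641.2 -194.5] hue [ 30.   1. 253.]
```

View pics/scene1.png

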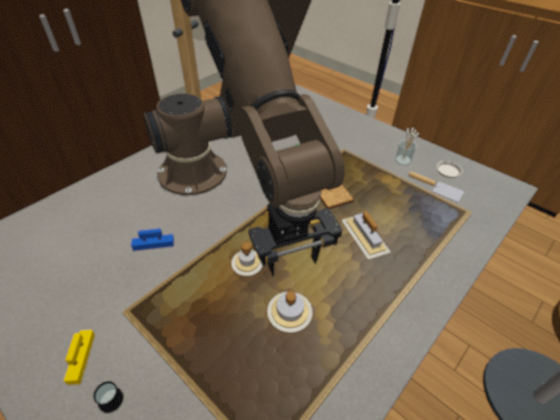

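The scene view shows the large weight at (290,306), the small one at (247,258) and the bar at (368,232), each on its own board. The arm is clear, and the jar and magnifier haven't moved.

```bash
python3 -c "
from cell import env; print(env.job_done())"
```

```text
the job is handed in; nothing more can be done
None
```

The job is handed in: the large weight (parked on the cork rest on the way), the small weight and the bar each stand upright and released on their own boards, within about 2 mm of centre by the wrist camera; the hand-in returned no verdict.

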